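# Pack and wedge a box section tight in the welding jig

## Robot

A 6-joint arm with a two-finger parallel gripper is mounted at the origin on the work surface. World frame = base frame: x ahead of the robot, y to its left, z up, the work surface at z = 0. Lengths are in m, angles in rad, forces in N, time in s.
With the tool pointing down it reaches from about 0.425 to 0.925 m from the base axis. Payload 12.5 kg.
Tool frame: the origin (TCP) lies at the very end of the fingers, on their centre line; the grasp point (between the pads) lies 19 mm behind it; z points along the fingers, y is the direction in which the jaws open and shut (so a half turn about z gives the same grasp; the last joint's range is limited). The gripper opens to 85 mm and grips with 20 to 120 N. Pads are 22 mm wide; open, the fingers measure 114 mm over their backs; the gripper's body (76 mm by 85 mm) begins 54 mm behind the grasp point. The pads swing forward as they close: fully open they stand 13 mm farther back than shut.
Start: joints at [-0.106, 0.491, 1.559, -0, 1.092, -0.106], TCP at [0.625, 0, 0.231] pointing down, gripper open.
Joint ranges: [-3.1, 3.1], [-0.84, 2.19], [0.05, 2.79], [-1.13, 4.28], [0.06, 2.93], [-2.69, 2.69]. Speed limits (rad/s): [2.22, 2.22, 2.79, 3.14, 3.14, 3.14].

## Interface

Orientations are given as a unit quaternion [w, x, y, z].
In Python, from workcell import env gives the robot as it stands.
- The arm moves only by the tool move_arm, never from a script. Its argument "motion" is a list of rows, each a list of 7 numbers: the finger opening in m, from 0 to 0.0854, then the shift along the tool's x, y, z in m, then the turn, a rotation vector about the tool's x, y, z in rad. A call has 1 to 10 rows; each row shifts and turns the commanded pose from where the row before left it, along the tool's axes as they then stand; what a row does not reach is not made up. A row lasts 1/8 s, in which the tool goes at most 62.5 mm and 10.7 degrees, less where a joint would pass 70% of its speed; a pose out of reach is approached as far as the arm can. A call is refused whole if a number of a shift passes 0.0625 or a number of a turn 0.188, either way. A call with a gripper value outside its range is refused whole. The fingers move at their own pace and stop on an object; "newtons" is the grip in N (left out, the last holds). Time passes only in rows, so rows that do not move let the fingers close. It gives the time, the measured TCP pose, the force and the opening at its end, in the units of the state.
- env.state(): the state, without advancing time (a new reading comes with each control period).
- env.capture(name): name is "scene" or "side" or "wrist"; returns a dict with "frame" (400x640x3 uint8, red, green, blue), "depth" (400x640 float32, m along the optical axis (not along the pixel's ray), 0 where there is no reading), "intrinsics" (3x3 intrinsics, pixels), "k1" (the pictures are not rectified: a ray, as slopes to the right and down, at radius r is drawn at 1 + k1 r^2 times it, then the intrinsics apply), "R" (3x3) and "t" (3): a world point X has camera coordinates R X + t; the wrist camera has in their place "T_tool_cam" (4x4, takes a point from camera to tool coordinates, whose origin is the TCP and whose axes are the flange's). Camera axes: x right, y down, z forward; pixel columns grow to the right and rows downward; lengths in m; the calibration is good to about 2 mm. A picture is of the moment at which its call begins: read the wrist's pose just before it.
- env.sign_off(): hands the job in, once; it reports no verdict.
The state is a dict: "time_s": time; "joints": joint angles; "dq": joint speeds; "tau": joint torques, N m; "tool_pos": TCP position; "eef_rot": TCP orientation; "wrist_force": force on the tool from outside, world axes, zero at the start; "ft_torque": the same for the moment, N m; "finger_gap": finger opening in m.
Only numpy, scipy, OpenCV 4.12 (cv2) and the standard library are available. Lean on these libraries where they do the work, as an engineer would, in place of code of your own. Each camera call takes 0.05 s, during which the arm holds its last target. There are 200 camera calls.

## Task

The box section in the welding jig has to be held hard against its long back stop for tacking: stand packer plates from the wooden rack side by side, down on the jig base, in the gap between the short thrust stop and the section, as many as it takes (one or two) for the wedge to take up what is left. Then push the wedge point down between the packing and the section, its upright flat side against the packing, until you feel it bite well down in the gap and everything is tight from stop to stop. Finish while still gripping the wedge in place (the welder tacks while you hold it), leave a packer you do not need in the rack, and leave the other things on the bench where they are.

Things in the scene. Friction and masses are not known exactly. Their poses are not given: they have to be found in the camera images.
- jig: jig base: fixed flat steel plate 180 x 220 x 12 mm. Origin: centre of its underside, on the bench; its top is 12 mm up. x runs along the box section, y across it, from the back stop towards the thrust stop. The gap to be packed lies between the box section and the thrust stop, at the middle of the section.
- back_stop: long back stop: fixed gusseted angle, face 140 mm long and 80 mm high. Origin: middle of the foot of the face that looks at the box section, on the jig's top, 52 mm to the -y side of the jig's centre. y points out of the face, towards the section.
- thrust_stop: short thrust stop: gusseted angle on a slotted foot, bolted fast; face 60 mm wide (x) and 80 mm high. Origin: middle of the foot of the face that looks at the box section, on the jig's top; -y points out of the face, towards the section. It stands 28.5 to 40.5 mm to the +y side of the jig's centre, so with the section home against the back stop the gap is 20.5 to 32.5 mm.
- box_section: workpiece: loose steel box section (rectangular tube) 160 mm long (x), 60 mm wide (y), 80 mm high, about 1 kg. Origin: centre of its underside, on the jig's top. It starts 1 to 2.5 mm off the back stop and slides on the jig when pushed by a few newtons.
- packer_short: shorter packer: steel flat-bar offcut 40 mm wide (x), 8 mm thick (y), 100 mm tall, 0.25 kg, standing on end in the rack. Origin: centre of its lower end; z up along it. Stood in the gap it rises 20 mm above section and stops. If both are used, this one goes in first, so that the gripper clears it when it brings the longer one.
- packer_long: longer packer: as the short one (40 x 8 mm) but 120 mm tall, 0.3 kg. Origin: centre of its lower end; z up along it. The two packers may stand in either of their two rack pockets.
- wedge: steel wedge 140 mm tall, 30 mm wide (x), 0.48 kg, standing point down in the rack. Origin: centre of the 3 mm thick point; z up. Its flat side is upright, 1.5 mm to the +y side of the origin; the other side slopes out to -y: 3 mm thick at the point, 0.2 mm more per mm up, 20 mm at 85 mm up; above that a plain block 20 mm thick.
- wedge_head (a point): centre of the wedge's flat top, 140 mm above its point and 8.5 mm to -y. The wedge takes up a rest of gap from about 6 mm (point 15 mm below the section's top) to about 17.5 mm (point 8 mm above the jig base): if it drops to the base, another packer is needed; if it bites higher, there is one too many. A push of 15 to 20 N makes it bite.
- rack: wooden rack block, fixed, 74 (x) x 156 (y) x 45 mm. Origin: centre of its underside. Three pockets 35 mm deep (floor 10 mm above the bench) at y = -48 and 0 mm (packers' origins) and +48 mm (wedge's origin); the pieces stand upright (the wedge leans by a degree or two) with their x along the rack's x.
- chip_hammer: bystander: hammer 260 mm long lying on the bench beyond the work; leave alone
- wire_brush: bystander: wire brush 240 mm long with wooden handle, lying between jig and rack; leave alone
- wire_spool: bystander: spool of copper-coated welding wire, 100 mm across, 50 mm high; origin under its centre; leave alone
- spray_can: bystander: grey spray can 64 mm across, 190 mm tall, upright; origin under its centre; leave alone
- magnet_square: bystander: grey triangular magnetic welding square, 100 mm long, 100 mm high, 18 mm thick, standing between jig and rack; origin under its long side; leave alone
- angle_offcut: bystander: offcut of steel angle 110 x 40 x 40 mm; leave alone
- tip_jar: bystander: clear jar with steel lid, 60 mm across, 75 mm high; origin under its centre; leave alone
Not all that is in view belongs to the job. What is meant by the wedge is not purple or turquoise, and is the larger of those in its own colour.

How it is judged:
By the outcome, as a careful person would: the job done as asked, in the order asked, and still so for the second after the job is handed in, while the arm keeps its last pose, push and grip.
It also fails if it takes over 72 s, if anything falls off the work surface, if the arm or the gripper's body presses on something with over 40 N, if the wrist force passes 120 N, or if a joint passes its speed limit or range.

## Working session

There is one attempt and no reset: what is moved stays moved. The work goes in short steps, Python scripts to look and compute and a tool call to move; the robot and the scene stay as the last step left them, time stands still between calls to the robot, and variables do not carry over. Pictures are saved under pics/ and viewed, about 8 in all and at most 12, crops included, and the job is handed in when it is done.

Besides the shell and the picture viewer there is one more tool, called after "Call:" as name(argument=value, ...) on one line, values as JSON. move_arm: Moves the arm, as the interface text tells. Its arguments: {"type":"object","properties":{"motion":{"type":"array"},"newtons":{"type":"number"}},"required":["motion"]}

```bash
ls; mkdir -p pics; cat > h.py <<'E'
import numpy as np, cv2
from workcell import env
from scipy.spatial.transform import Rotation as Ro
def cap(n):
    s=env.state(); c=env.capture(n)
    if n=="wrist":
        q=s["eef_rot"]; R=Ro.from_quat([q[1],q[2],q[3],q[0]]).as_matrix()
        T=np.eye(4);T[:3,:3]=R;T[:3,3]=s["tool_pos"];T=T@np.array(c["T_tool_cam"])
    else:
        T=np.eye(4);T[:3,:3]=np.array(c["R"]).T;T[:3,3]=-np.array(c["R"]).T@np.array(c["t"])
    c["T"]=T; return c
def rays(c,uv):
    uv=np.asarray(uv,float).reshape(-1,1,2)
    p=cv2.undistortPoints(uv,np.array(c["intrinsics"],float),np.array([c["k1"],0,0,0.])).reshape(-1,2)
    return np.c_[p,np.ones(len(p))]
def onplane(c,uv,z):
    d=rays(c,uv)@c["T"][:3,:3].T; o=c["T"][:3,3]
    return o+d*((z-o[2])/d[:,2])[:,None]
def cloud(c):
    v,u=np.mgrid[0:400,0:640]; d=rays(c,np.stack([u,v],-1).reshape(-1,2))*np.asarray(c["depth"],float).reshape(-1,1)
    return (d@c["T"][:3,:3].T+c["T"][:3,3]).reshape(400,640,3)
def save(c,f): cv2.imwrite("pics/"+f,c["frame"][:,:,::-1])
def proj(c,X):
    Ti=np.linalg.inv(c["T"]); r,_=cv2.Rodrigues(Ti[:3,:3])
    return cv2.projectPoints(np.asarray(X,float).reshape(-1,1,3),r,Ti[:3,3],np.array(c["intrinsics"],float),np.array([c["k1"],0,0,0.]))[0].reshape(-1,2)
E
python3 - <<'E'
from h import *
import pickle
D={}
for n in ["scene","side","wrist"]:
    D[n]=cap(n); save(D[n],n+".png"); print(n,D[n]["T"][:3,3].round(3),D[n]["T"][:3,2].round(2),D[n]["k1"], np.array(D[n]["intrinsics"])[0,0])
pickle.dump(D,open("d0.pkl","wb")); print(env.state())
E
```

```text
pics
scene [ 1.125 -0.496  1.141] [-0.45  0.39 -0.8 ] -0.050760240882064586 467.65457189822854
side [0.043 0.581 0.962] [ 0.42 -0.52 -0.74] -0.0042114838251557755 378.64535376841377
wrist [0.623 0.076 0.373] [-0.   -0.29 -0.96] -0.013301262817525633 326.3752649562718
{'time_s': 0.15, 'joints': array([-1.05592950e-01,  4.91403291e-01,  1.55930887e+00,  2.16322704e-05,
        1.09171906e+00, -1.05627568e-01]), 'dq': array([ 0.00055191, -0.001008  , -0.00091115, -0.00226859, -0.00024907,
        0.0008673 ]), 'tau': array([ 2.22927323e-03, -6.18710160e+01, -2.61691117e+01, -6.12520193e-05,
        3.21192107e-03,  1.30420885e-04]), 'tool_pos': array([6.24832390e-01, 4.98203732e-05, 2.30873249e-01]), 'eef_rot': array([-3.32112759e-04,  7.07098008e-01,  7.07115430e-01, -2.56110950e-04]), 'wrist_force': array([0.83208169, 0.44082442, 0.38665838]), 'ft_torque': array([-0.00267292, -0.02660291,  0.00691133]), 'finger_gap': 0.0855496641113725}
```

View pics/scene.png

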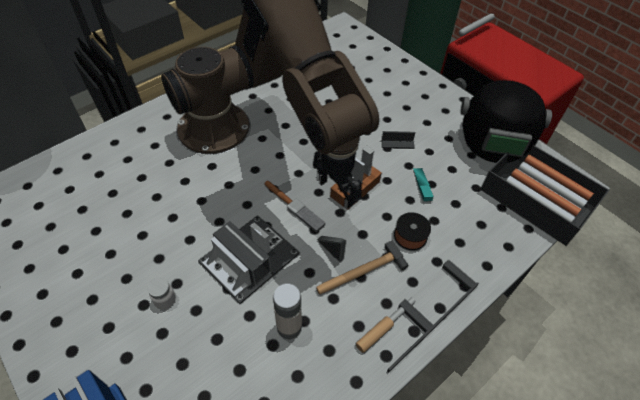

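View pics/side.png

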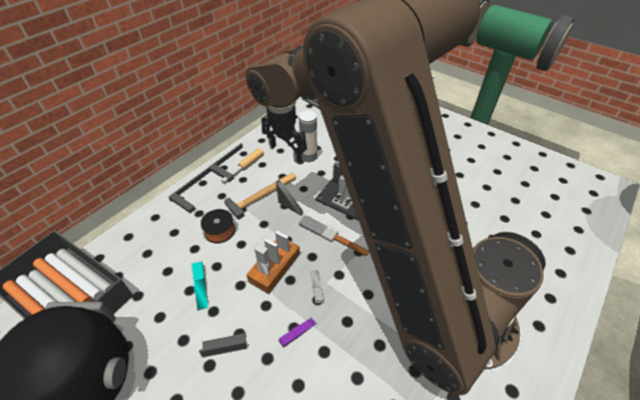

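Scene: jig around px (248,257), rack under the gripper at (357,185). Side: rack at (273,263) with three pieces standing, decoy wedges lying purple (297,332) and turquoise (200,285).

```bash
python3 - <<'E'
from h import *
import pickle
D=pickle.load(open("d0.pkl","rb"))
c=D["side"]; P=cloud(c); 
for uv in [(273,263),(255,285),(293,245),(262,252),(272,243),(284,240)]: print("side",uv,P[uv[1],uv[0]].round(3))
c=D["scene"]; P=cloud(c)
for uv in [(357,190),(240,250),(236,245),(203,262),(240,298),(298,256),(257,218),(268,235),(222,275),(287,300),(410,230),(332,243),(367,158)]: print("scene",uv,P[uv[1],uv[0]].round(3))
hs=P[200:300,190:300].reshape(-1,3)
for z0,z1 in [(.008,.016),(.088,.096)]:
    q=hs[(hs[:,2]>z0)&(hs[:,2]<z1)]; r=cv2.minAreaRect((q[:,:2]*1000).astype(np.float32)); print(z0,len(q),r)
hs=D["side"]; P=cloud(hs); m=cv2.inRange(cv2.cvtColor(hs["frame"],cv2.COLOR_RGB2HSV),(5,120,60),(18,255,255))
q=P[(m>0)]; q=q[(abs(q[:,2]-.045)<.004)&(q[:,0]>.5)&(abs(q[:,1])<.3)]
q=q[np.abs(q-np.median(q,0)).max(1)<.12]; print("rack",len(q),cv2.minAreaRect((q[:,:2]*1000).astype(np.float32)))
E
```

```text
side (273, 263) [0.504 0.207 0.045]
side (255, 285) [0.511 0.277 0.01 ]
side (293, 245) [0.499 0.126 0.045]
side (262, 252) [0.496 0.243 0.149]
side (272, 243) [0.505 0.198 0.13 ]
side (284, 240) [0.506 0.153 0.094]
scene (357, 190) [0.693 0.001 0.325]
scene (240, 250) [ 0.521 -0.229  0.088]
scene (236, 245) [ 0.504 -0.23   0.091]
scene (203, 262) [ 0.448 -0.312  0.017]
scene (240, 298) [ 0.602 -0.294  0.019]
scene (298, 256) [ 0.59  -0.092  0.001]
scene (257, 218) [ 0.424 -0.112  0.021]
scene (268, 235) [ 0.532 -0.146  0.092]
scene (222, 275) [ 0.517 -0.294  0.02 ]
scene (287, 300) [ 0.751 -0.248  0.19 ]
scene (410, 230) [0.746 0.188 0.048]
scene (332, 243) [ 0.643 -0.015  0.057]
scene (367, 158) [0.52  0.224 0.13 ]
0.008 1315 ((504.3660888671875, -142.96234130859375), (182.7093963623047, 339.934814453125), 5.6855034828186035)
0.088 1441 ((509.3092041015625, -206.40704345703125), (162.69976806640625, 119.3131103515625), 5.586310386657715)
rack 234 ((525.5219116210938, 200.76577758789062), (158.5928497314453, 50.568458557128906), 89.95173645019531)
```

View pics/wrist.png

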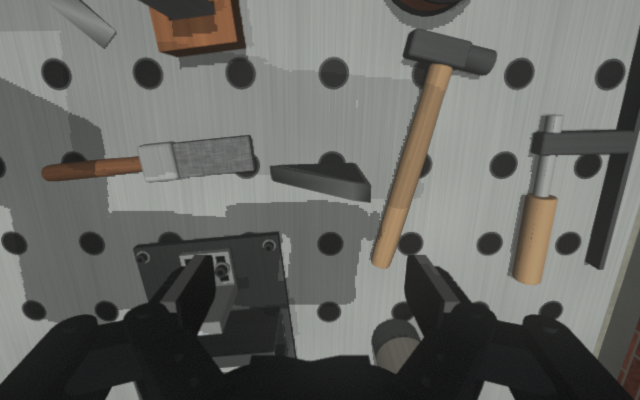

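Wrist: the jig's thrust stop is at (210,290), rack just enters at (195,25); wire brush and magnet square lie between. Move over the rack for a close look.

Call:
move_arm(motion=[[0.0854,0.038,-0.021,-0.02,0,0,0],[0.0854,0.038,-0.021,-0.02,0,0,0],[0.0854,0.038,-0.021,-0.02,0,0,0],[0.0854,0.038,-0.021,-0.02,0,0,0],[0.0854,0.038,-0.021,-0.02,0,0,0],[0.0854,0,0,0,0,0,0],[0.0854,0,0,0,0,0,0]])

```text
time_s: 1.02
tool_pos: [0.52, 0.1898, 0.3309]
eef_rot: [-0.0, 0.707, 0.707, -0.0]
wrist_force: [-0.0, -0.5, 0.3]
finger_gap: 0.0855
```

```bash
python3 - <<'E'
from h import *
import pickle
c=cap("wrist"); save(c,"rack.png"); pickle.dump(c,open("rack.pkl","wb")); s=env.state(); print(s["tool_pos"],s["time_s"])
P=cloud(c).reshape(-1,3); 
for z in (.045,.11,.13,.15):
    q=P[(abs(P[:,2]-z)<.005)&(abs(P[:,0]-.52)<.1)&(abs(P[:,1]-.2)<.12)]; print(z,len(q),q.min(0).round(3) if len(q) else 0,q.max(0).round(3) if len(q) else 0,np.median(q,0).round(4) if len(q) else 0)
# jig too from scene (arm moved off)
c=cap("scene"); pickle.dump(c,open("scene2.pkl","wb"))
E
```

```text
[0.52016559 0.1894351  0.33066779] 1.075
0.045 4605 [0.465 0.117 0.04 ] [0.555 0.28  0.05 ] [0.5113 0.2106 0.0451]
0.11 326 [0.49  0.145 0.105] [0.535 0.248 0.115] [0.5132 0.1528 0.1102]
0.13 314 [0.49  0.193 0.125] [0.529 0.248 0.134] [0.5098 0.1993 0.1301]
0.15 636 [0.49  0.226 0.145] [0.521 0.248 0.152] [0.5056 0.2376 0.1498]
```

View pics/rack.png

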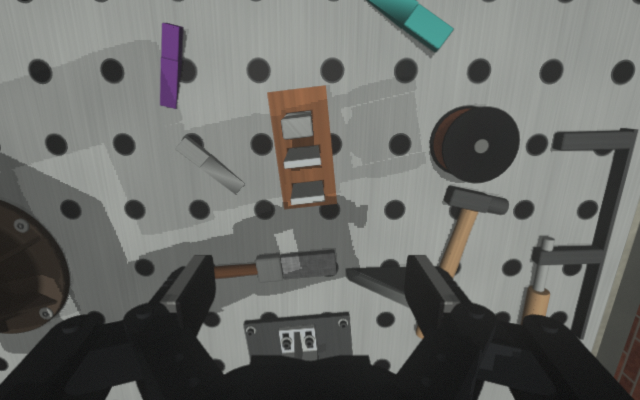

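Rack picture: wedge head at (297,125), long packer (302,157), short packer (306,190), rack turned a few degrees; order along +y is short, long, wedge. Fitting tops and the jig.

```bash
python3 - <<'E'
from h import *
import pickle
c=pickle.load(open("rack.pkl","rb")); I=cloud(c); P=I.reshape(-1,3)
def fit(q,n): 
    r=cv2.minAreaRect((q[:,:2]*1000).astype(np.float32)); print(n,len(q),np.round(r[0],1),np.round(r[1],1),round(r[2],2))
for n,z,y0,y1 in [("short",.11,.135,.175),("long",.13,.18,.22),("wedge",.15,.22,.26)]:
    q=P[(abs(P[:,2]-z)<.003)&(abs(P[:,0]-.51)<.04)&(P[:,1]>y0)&(P[:,1]<y1)]; fit(q,n); 
hsv=cv2.cvtColor(c["frame"],cv2.COLOR_RGB2HSV); m=cv2.inRange(hsv,(5,110,50),(20,255,255))
m[:80]=0;m[212:]=0;m[:,:255]=0;m[:,350:]=0
uv=np.argwhere(m>0)[:,::-1]; pts=onplane(c,uv,.045)
q=P.reshape(400,640,3)[m>0]; pts=pts[abs(q[:,2]-.045)<.004]; fit(pts,"rack")
c=pickle.load(open("scene2.pkl","rb")); save(c,"scene2.png"); I=cloud(c); P=I[180:310,180:310].reshape(-1,3)
q=P[abs(P[:,2]-.092)<.003]
# in jig frame
a=np.radians(5.6); e=np.array([np.cos(a),np.sin(a)]);f=np.array([-e[1],e[0]])
v=q[:,:2]@f; h,b=np.histogram(v,np.arange(v.min(),v.max()+.002,.002)); print(list(zip(b.round(3),h)))
E
```

```text
short 240 [515.3 150.9] [40.   8.6] 7.02
long 292 [510.  198.7] [39.7  8.1] 6.82
wedge 629 [505.6 237.2] [29.8 20. ] 6.61
rack 3908 [510.6 198.3] [ 72.3 154.7] 6.71
[(np.float64(-0.315), np.int64(29)), (np.float64(-0.313), np.int64(25)), (np.float64(-0.311), np.int64(23)), (np.float64(-0.309), np.int64(30)), (np.float64(-0.307), np.int64(32)), (np.float64(-0.305), np.int64(30)), (np.float64(-0.303), np.int64(7)), (np.float64(-0.301), np.int64(28)), (np.float64(-0.299), np.int64(34)), (np.float64(-0.297), np.int64(33)), (np.float64(-0.295), np.int64(32)), (np.float64(-0.293), np.int64(37)), (np.float64(-0.291), np.int64(34)), (np.float64(-0.289), np.int64(29)), (np.float64(-0.287), np.int64(32)), (np.float64(-0.285), np.int64(31)), (np.float64(-0.283), np.int64(34)), (np.float64(-0.281), np.int64(29)), (np.float64(-0.279), np.int64(28)), (np.float64(-0.277), np.int64(33)), (np.float64(-0.275), np.int64(33)), (np.float64(-0.273), np.int64(31)), (np.float64(-0.271), np.int64(34)), (np.float64(-0.269), np.int64(29)), (np.float64(-0.267), np.int64(38)), (np.float64(-0.265), np.int64(30)),
[... 507 characters left out ...]
float64(-0.235), np.int64(0)), (np.float64(-0.233), np.int64(0)), (np.float64(-0.231), np.int64(0)), (np.float64(-0.229), np.int64(0)), (np.float64(-0.227), np.int64(0)), (np.float64(-0.225), np.int64(0)), (np.float64(-0.223), np.int64(0)), (np.float64(-0.221), np.int64(0)), (np.float64(-0.219), np.int64(0)), (np.float64(-0.217), np.int64(0)), (np.float64(-0.215), np.int64(0)), (np.float64(-0.213), np.int64(8)), (np.float64(-0.211), np.int64(9)), (np.float64(-0.209), np.int64(16)), (np.float64(-0.207), np.int64(8)), (np.float64(-0.205), np.int64(11)), (np.float64(-0.203), np.int64(15)), (np.float64(-0.201), np.int64(10)), (np.float64(-0.199), np.int64(10)), (np.float64(-0.197), np.int64(5))]
```

Call:
move_arm(motion=[[0.036,0,0,0.016,0,0,0.1816],[0.036,0,0,0.016,0,0,0.1816],[0.036,0,0,0.016,0,0,0.1816],[0.036,0,0,0.016,0,0,0.1816],[0.036,0,0,0.016,0,0,0.1816],[0.036,0,0,0.016,0,0,0.1816],[0.036,0,0,0.016,0,0,0.1816],[0.036,0,0,0.016,0,0,0.1816],[0.036,-0.0095,0.0376,0,0,0,0],[0.036,0,0,0,0,0,0]])

```text
time_s: 2.38
tool_pos: [0.515, 0.1492, 0.2025]
eef_rot: [0.0, 0.998, 0.057, -0.001]
wrist_force: [-0.1, -0.5, 0.2]
finger_gap: 0.0362
```

```bash
cat >> h.py <<'E'
def rel(x,y,z=None,yaw=None):
    s=env.state(); q=s["eef_rot"]; R=Ro.from_quat([q[1],q[2],q[3],q[0]]).as_matrix(); p=s["tool_pos"]
    d=np.array([x,y,p[2] if z is None else z])-p
    yw=np.degrees(np.arctan2(R[1,0],R[0,0]))
    print("t",round(s["time_s"],2),"pos",p.round(4),"yaw",yw.round(2),"tilt",R[:,2].round(4),"shift tool",(R.T@d).round(4),"gap",round(s["finger_gap"],4),"F",s["wrist_force"].round(1), "" if yaw is None else "turnz %.4f"%np.radians(yw-yaw))
E
python3 - <<'E'
from h import *
rel(.5153,.1509,.092,6.75)
c=cap("wrist"); save(c,"r2.png"); import pickle; pickle.dump(c,open("r2.pkl","wb"))
P=cloud(c).reshape(-1,3)
for n,z,y0,y1 in [("short",.11,.135,.175),("long",.13,.18,.22),("wedge",.15,.22,.26)]:
    q=P[(abs(P[:,2]-z)<.003)&(abs(P[:,0]-.51)<.04)&(P[:,1]>y0)&(P[:,1]<y1)]
    if len(q)>20: print(n,len(q),cv2.minAreaRect((q[:,:2]*1000).astype(np.float32)))
E
```

```text
t 2.38 pos [0.515  0.1492 0.2025] yaw 6.58 tilt [-1.7e-03 -5.0e-04 -1.0e+00] shift tool [ 0.0007 -0.0016  0.1105] gap 0.0362 F [-0.1 -0.5  0.2] turnz -0.0029
short 513 ((515.55517578125, 150.94210815429688), (40.1488151550293, 6.962150573730469), 6.34467887878418)
long 660 ((510.19720458984375, 198.55499267578125), (39.87712860107422, 8.14377498626709), 6.482186317443848)
wedge 1346 ((505.970458984375, 236.90940856933594), (30.01732063293457, 19.747589111328125), 6.7893757820129395)
```

Call:
move_arm(motion=[[0.036,0.0008,-0.0016,0.04,0,0,0],[0.036,0,0,0.04,0,0,0],[0.036,0,0,0.02,0,0,0],[0.036,0,0,0.0105,0,0,0],[0,0,0,0,0,0,0],[0,0,0,0,0,0,0],[0,0,0,0,0,0,0],[0,0,0,0,0,0,0]], newtons=80)

```text
time_s: 3.42
tool_pos: [0.516, 0.153, 0.0935]
eef_rot: [0.0, 0.998, 0.059, 0.001]
wrist_force: [1.6, -6.0, 1.1]
finger_gap: 0.0058
```

```bash
python3 - <<'E'
from h import *
rel(.5153,.1509,.092,6.75)
c=cap("wrist"); cv2.imwrite("pics/g1.png",cv2.resize(c["frame"][150:400,120:520,::-1],(800,500)))
E
```

```text
t 3.42 pos [0.516  0.153  0.0935] yaw 6.77 tilt [ 1.5e-03 -2.0e-04 -1.0e+00] shift tool [-0.001   0.002   0.0015] gap 0.0058 F [ 1.6 -6.   1.1] turnz 0.0003
```

View pics/g1.png

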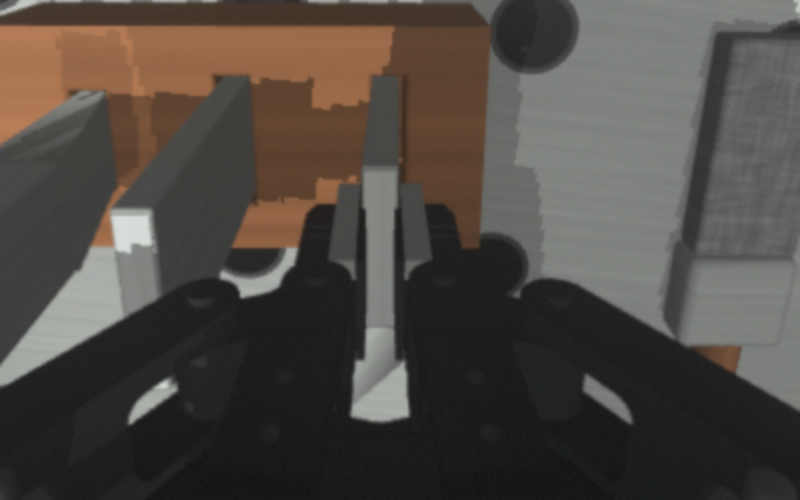

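Packer (380,190 in the crop) sits squarely between the pads. Lift and carry to near the jig, then look.

Call:
move_arm(motion=[[0,0,0,-0.03,0,0,0],[0,0,0,-0.05,0,0,0],[0,0,0,-0.06,0,0,0],[0,-0.006,0.048,-0.016,0,0,0.02],[0,-0.006,0.048,0,0,0,0],[0,-0.006,0.048,0,0,0,0],[0,-0.006,0.048,0,0,0,0],[0,-0.006,0.048,0,0,0,0],[0,-0.003,0.04,0,0,0,0],[0,0,0,0,0,0,0]])

```text
time_s: 4.72
tool_pos: [0.511, -0.1306, 0.2489]
eef_rot: [-0.0, 0.999, 0.047, 0.0]
wrist_force: [0.4, 0.8, -2.1]
finger_gap: 0.0055
```

```bash
python3 - <<'E'
from h import *
import pickle
rel(.52,-.21,.22,5.6)
c=cap("wrist"); save(c,"j1.png"); pickle.dump(c,open("j1.pkl","wb"))
P=cloud(c).reshape(-1,3)
q=P[(abs(P[:,2]-.092)<.003)&(P[:,1]<-.1)]
a=np.radians(5.6); E=np.array([[np.cos(a),np.sin(a)],[-np.sin(a),np.cos(a)]])
v=q[:,:2]@E.T
h,b=np.histogram(v[:,1],np.arange(-.33,-.18,.004)); print(dict(zip((b*1000).round().astype(int).tolist(),h.tolist())))
for n,m in [("sec",(v[:,1]<-.23)&(v[:,1]>-.3)),("stop",v[:,1]>-.225)]:
    w=q[m]; print(n,len(w),cv2.minAreaRect((w[:,:2]*1000).astype(np.float32)),v[m].min(0).round(4),v[m].max(0).round(4))
q=P[(abs(P[:,2]-.012)<.003)&(P[:,1]<-.05)]; print("base",cv2.minAreaRect((q[:,:2]*1000).astype(np.float32)))
E
```

```text
t 4.72 pos [ 0.511  -0.1306  0.2489] yaw 5.43 tilt [ 5.e-04  1.e-04 -1.e+00] shift tool [0.0015 0.0799 0.0289] gap 0.0055 F [ 0.4  0.8 -2.1] turnz -0.0030
{-330: 0, -326: 0, -322: 0, -318: 0, -314: 388, -310: 599, -306: 598, -302: 439, -298: 689, -294: 671, -290: 689, -286: 670, -282: 679, -278: 688, -274: 692, -270: 674, -266: 680, -262: 679, -258: 682, -254: 692, -250: 685, -246: 686, -242: 698, -238: 12, -234: 0, -230: 0, -226: 0, -222: 0, -218: 0, -214: 0, -210: 233, -206: 250, -202: 256, -198: 215, -194: 0, -190: 0, -186: 0}
sec 10386 ((507.8768615722656, -220.12123107910156), (160.82618713378906, 61.0302848815918), 5.855416297912598) [ 0.4037 -0.2995] [ 0.5643 -0.2378]
stop 954 ((501.61602783203125, -154.02040100097656), (59.46563720703125, 15.120577812194824), 5.5449090003967285) [ 0.4545 -0.2098] [ 0.5139 -0.1947]
base ((513.4989013671875, -271.4158935546875), (179.98138427734375, 363.3253479003906), 5.902911186218262)
```

View pics/j1.png

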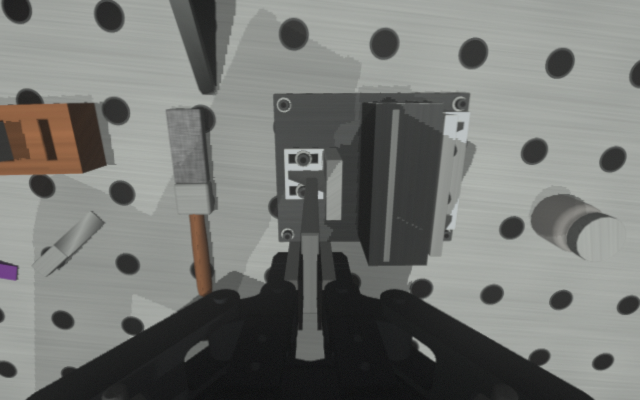

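View: held packer hangs left of the thrust stop (335,190 top), section edge at about (365,180), gap clear between; back stop at (435,180). Gap now about 28.5 mm, so about 30 mm home: both packers needed. Go above the gap.

Call:
move_arm(motion=[[0,-0.0115,0.0372,0.02,0,0,-0.003],[0,0,0,0.03,0,0,0],[0,0,0,0,0,0,0],[0,0,0,0,0,0,0]])

```text
time_s: 5.28
tool_pos: [0.5038, -0.1661, 0.1999]
eef_rot: [0.0, 0.999, 0.051, 0.001]
wrist_force: [-0.4, -0.3, -2.9]
finger_gap: 0.0058
```

```bash
python3 - <<'E'
from h import *
rel(.5031,-.1687,.0965,5.6)
c=cap("wrist"); cv2.imwrite("pics/j2.png",cv2.resize(c["frame"][60:310,200:500,::-1],(720,600)))
E
```

```text
t 5.28 pos [ 0.5038 -0.1661  0.1999] yaw 5.85 tilt [ 1.1e-03 -3.0e-04 -1.0e+00] shift tool [-0.0011  0.0025  0.1034] gap 0.0058 F [-0.4 -0.3 -2.9] turnz 0.0043
```

View pics/j2.png

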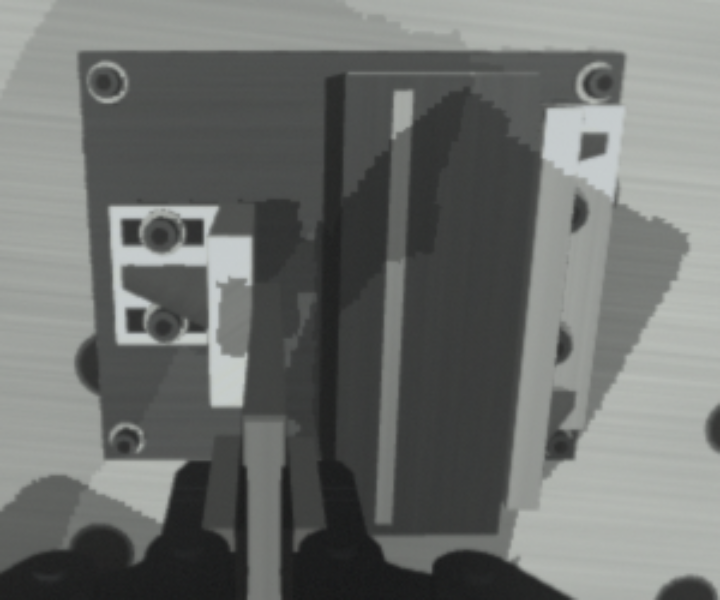

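Packer end-face (265,420–210) hangs over the gap, right beside the thrust stop's top (230,320). Shift 3 mm clear and lower.

Call:
move_arm(motion=[[0,-0.0011,0.003,0,0,0,0.0043],[0,0,0,0,0,0,0],[0,0,0,0.025,0,0,0],[0,0,0,0.025,0,0,0],[0,0,0,0.025,0,0,0],[0,0,0,0.015,0,0,0],[0,0,0,0.008,0,0,0],[0,0,0,0,0,0,0],[0,0,0,0,0,0,0]])

```text
time_s: 6.45
tool_pos: [0.5029, -0.17, 0.1015]
eef_rot: [0.0, 0.999, 0.048, 0.001]
wrist_force: [-0.6, -0.2, -1.9]
finger_gap: 0.006
```

```bash
python3 - <<'E'
from h import *
rel(.5031,-.1687,.0955,5.6)
E
```

```text
t 6.45 pos [ 0.5029 -0.17    0.1015] yaw 5.54 tilt [ 1.1e-03 -5.0e-04 -1.0e+00] shift tool [ 0.0003 -0.0013  0.006 ] gap 0.006 F [-0.6 -0.2 -1.9] turnz -0.0010
```

Call:
move_arm(motion=[[0,0,-0.002,0.004,0,0,0],[0,0,-0.001,0.0015,0,0,0],[0,0,-0.001,0,0,0,0],[0,0,0,0,0,0,0]])

```text
time_s: 6.95
tool_pos: [0.5024, -0.1662, 0.0955]
eef_rot: [0.0, 0.999, 0.048, 0.0]
wrist_force: [1.0, -3.4, -0.0]
finger_gap: 0.006
```

Call:
move_arm(motion=[[0,0,-0.0007,0.0005,0,0,0],[0.018,0,0,0,0,0,0],[0.024,0,0,0,0,0,0],[0.024,0,0,0,0,0,0],[0.03,0,0,-0.02,0,0,0],[0.036,0,0,-0.05,0,0,0],[0.036,0,0,-0.05,0,0,0],[0.036,0,0,0,0,0,0]])

```text
time_s: 7.95
tool_pos: [0.5032, -0.1656, 0.2181]
eef_rot: [0.001, 0.999, 0.048, 0.003]
wrist_force: [0.2, -0.0, -0.1]
finger_gap: 0.0358
```

```bash
python3 - <<'E'
from h import *
c=cap("wrist"); cv2.imwrite("pics/j3.png",cv2.resize(c["frame"][60:310,200:500,::-1],(720,600)))
P=cloud(c).reshape(-1,3); P=P[P[:,1]<-.1]
a=np.radians(5.6); E=np.array([[np.cos(a),np.sin(a)],[-np.sin(a),np.cos(a)]])
for n,z,l,h in [("packer",.112,-.24,-.19),("sec",.092,-.298,-.232),("stop",.092,-.213,-.18),("back",.092,-.33,-.303)]:
    v=P[:,:2]@E.T; m=(abs(P[:,2]-z)<.003)&(v[:,1]>l)&(v[:,1]<h); print(n,m.sum(),v[m].min(0).round(4),v[m].max(0).round(4),cv2.minAreaRect((P[m][:,:2]*1000).astype(np.float32))[2])
rel(.5103,.1986,.20,6.6)
E
```

```text
packer 486 [ 0.4636 -0.221 ] [ 0.5033 -0.2137] 5.6400251388549805
sec 11911 [ 0.4035 -0.298 ] [ 0.5643 -0.2379] 5.772283554077148
stop 1191 [ 0.4539 -0.2096] [ 0.5138 -0.1948] 5.311487674713135
back 1769 [ 0.4146 -0.3135] [ 0.5537 -0.303 ] 5.70936918258667
t 8.0 pos [ 0.5024 -0.1652  0.216 ] yaw 5.55 tilt [ 0.0027 -0.0011 -1.    ] shift tool [ 0.043  -0.3614  0.0156] gap 0.0362 F [-0.3 -0.1 -1.3] turnz -0.0184
```

View pics/j3.png

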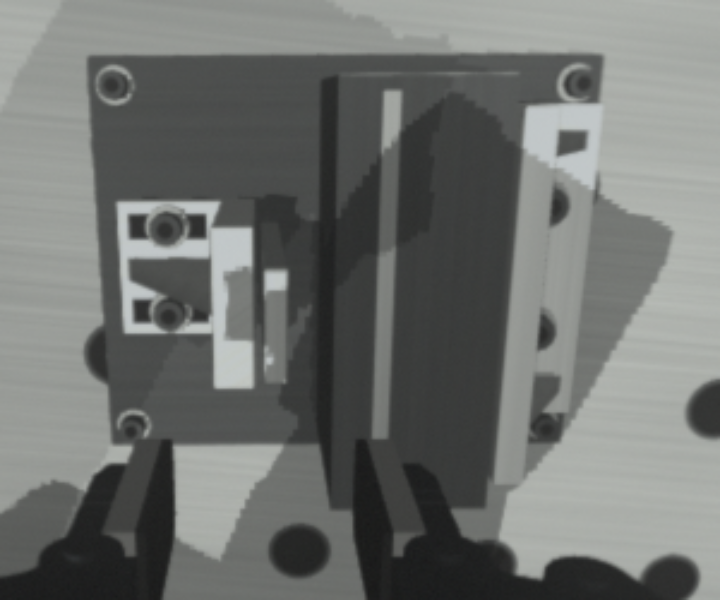

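Short packer (275,325) stands upright in the gap, about 4 mm off the thrust stop by camera; the long one will push it home. The wedge leaves little finger room beside the long packer, so I'll grip it across its width (jaws along x).

Call:
move_arm(motion=[[0.06,0.0061,-0.052,0,0,0,0],[0.06,0.0061,-0.052,0,0,0,0],[0.06,0.0061,-0.052,0,0,0,0],[0.06,0.0061,-0.052,0,0,0,0],[0.06,0.0061,-0.052,0,0,0,0],[0.06,0.0061,-0.052,0,0,0,0],[0.06,0.0061,-0.0518,0,0,0,0],[0.06,0,0,0,0,0,-0.1766],[0.06,0,0,0,0,0,-0.1766],[0.06,0,0,0,0,0,-0.1766]])

```text
time_s: 9.25
tool_pos: [0.5088, 0.2011, 0.213]
eef_rot: [-0.0, 0.95, 0.311, -0.001]
wrist_force: [-0.2, 0.3, -0.5]
finger_gap: 0.0597
```

Call:
move_arm(motion=[[0.06,0,0,0,0,0,-0.1766],[0.06,0,0,0,0,0,-0.1766],[0.06,0,0,0,0,0,-0.1766],[0.06,0,0,0,0,0,-0.1766],[0.06,0,0,0,0,0,-0.1766],[0.06,0,0,0,0,0,-0.1766],[0.06,0,0,0,0,0,0],[0.06,0,0,0,0,0,0]])

```text
time_s: 10.25
tool_pos: [0.5092, 0.201, 0.214]
eef_rot: [-0.0, 0.667, 0.745, -0.001]
wrist_force: [0.9, -0.3, 0.1]
finger_gap: 0.06
```

```bash
python3 - <<'E'
from h import *
rel(.5103,.2005,.114,96.6)
c=cap("wrist"); P=cloud(c).reshape(-1,3)
for n,z,y0,y1 in [("long",.13,.18,.215),("wedge",.15,.22,.26)]:
    q=P[(abs(P[:,2]-z)<.003)&(abs(P[:,0]-.51)<.04)&(P[:,1]>y0)&(P[:,1]<y1)]
    if len(q)>20: print(n,len(q),cv2.minAreaRect((q[:,:2]*1000).astype(np.float32)))
E
```

```text
t 10.25 pos [0.5092 0.201  0.214 ] yaw 96.38 tilt [-1.3e-03 -3.0e-04 -1.0e+00] shift tool [-0.0006  0.0012  0.1   ] gap 0.06 F [ 0.9 -0.3  0.1] turnz -0.0038
long 598 ((509.95404052734375, 198.78688049316406), (39.25654220581055, 8.413382530212402), 6.835501670837402)
wedge 1388 ((505.61126708984375, 237.19805908203125), (29.85935401916504, 20.293045043945312), 6.677755355834961)
```

Call:
move_arm(motion=[[0.06,-0.0012,0.0011,0.03,0,0,-0.0038],[0.06,0,0,0.04,0,0,0],[0.06,0,0,0.02,0,0,0],[0.06,0,0,0.01,0,0,0],[0.03,0,0,0,0,0,0],[0.02,0,0,0,0,0,0],[0.02,0,0,0,0,0,0],[0.02,0,0,0,0,0,0]], newtons=80)

```text
time_s: 11.3
tool_pos: [0.511, 0.2, 0.1155]
eef_rot: [0.0, 0.664, 0.748, 0.001]
wrist_force: [1.2, 0.4, 2.5]
finger_gap: 0.0368
```

```bash
python3 - <<'E'
from h import *
rel(.5103,.2005,.114,96.6)
E
```

```text
t 11.3 pos [0.511  0.2    0.1155] yaw 96.82 tilt [ 1.3e-03  3.0e-04 -1.0e+00] shift tool [ 0.0006 -0.0006  0.0015] gap 0.0368 F [1.2 0.4 2.5] turnz 0.0038
```

Call:
move_arm(motion=[[0.02,0,0,-0.03,0,0,0],[0.02,0,0,-0.05,0,0,0],[0.02,0,0,-0.055,0,0,0],[0.02,-0.054,-0.0074,-0.01,0,0,0],[0.02,-0.054,-0.0074,0,0,0,0],[0.02,-0.054,-0.0074,0,0,0,0],[0.02,-0.054,-0.0074,0,0,0,0],[0.02,-0.054,-0.0074,0,0,0,0],[0.02,-0.054,-0.0074,0,0,0,0],[0.02,-0.0527,-0.0074,0,0,0,0.021]])

```text
time_s: 12.55
tool_pos: [0.5035, -0.182, 0.2598]
eef_rot: [-0.0, 0.672, 0.741, 0.0]
wrist_force: [0.6, 0.6, -1.8]
finger_gap: 0.0375
```

Call:
move_arm(motion=[[0.02,0,0,0,0,0,0],[0.02,0,0,0,0,0,0]])

```text
time_s: 12.8
tool_pos: [0.5037, -0.18, 0.2596]
eef_rot: [-0.0, 0.672, 0.741, 0.0]
wrist_force: [-0.2, 1.3, -2.7]
finger_gap: 0.0373
```

```bash
cat >> h.py <<'E'
a=np.radians(5.7); EJ=np.array([[np.cos(a),np.sin(a)],[-np.sin(a),np.cos(a)]])
def jig(c,L):
    P=cloud(c).reshape(-1,3); P=P[P[:,1]<-.1]; v=P[:,:2]@EJ.T
    for n,z,l,h in L:
        m=(abs(P[:,2]-z)<.003)&(v[:,1]>l)&(v[:,1]<h)&(v[:,0]>.39)&(v[:,0]<.58)
        if m.sum()>10: print(n,m.sum(),v[m].min(0).round(4),v[m].max(0).round(4),"p2/98",np.percentile(v[m][:,1],[2,98]).round(4))
E
python3 - <<'E'
from h import *
rel(.5042,-.1802,.1185,95.7)
c=cap("wrist"); cv2.imwrite("pics/j4.png",cv2.resize(c["frame"][100:400,160:480,::-1],(640,600)))
jig(c,[("packer",.112,-.24,-.19),("sec",.092,-.298,-.232),("stop",.092,-.214,-.18)])
p=env.state()["tool_pos"]; print(EJ@p[:2])
P=cloud(c).reshape(-1,3); 
z=p[2]-.1055+.120; m=(abs(P[:,2]-z)<.003); v=P[m][:,:2]@EJ.T; m=(abs(v[:,1]+.23)<.03)&(abs(v[:,0]-.484)<.018); v=v[m]; print("held top",len(v),np.percentile(v[:,1],[2,50,98]) if len(v) else 0)
E
```

```text
t 12.8 pos [ 0.5037 -0.18    0.2596] yaw 95.59 tilt [-6.e-04  5.e-04 -1.e+00] shift tool [-0.0003  0.0006  0.1411] gap 0.0373 F [-0.2  1.3 -2.7] turnz -0.0020
packer 396 [ 0.4629 -0.2205] [ 0.5022 -0.2128] p2/98 [-0.2203 -0.2129]
sec 5607 [ 0.4028 -0.298 ] [ 0.564  -0.2388] p2/98 [-0.2963 -0.2396]
stop 1036 [ 0.4535 -0.2133] [ 0.5129 -0.1957] p2/98 [-0.213  -0.1958]
[ 0.48349875 -0.22870235]
held top 1512 [-0.23459544 -0.2292439  -0.2194368 ]
```

View pics/j4.png

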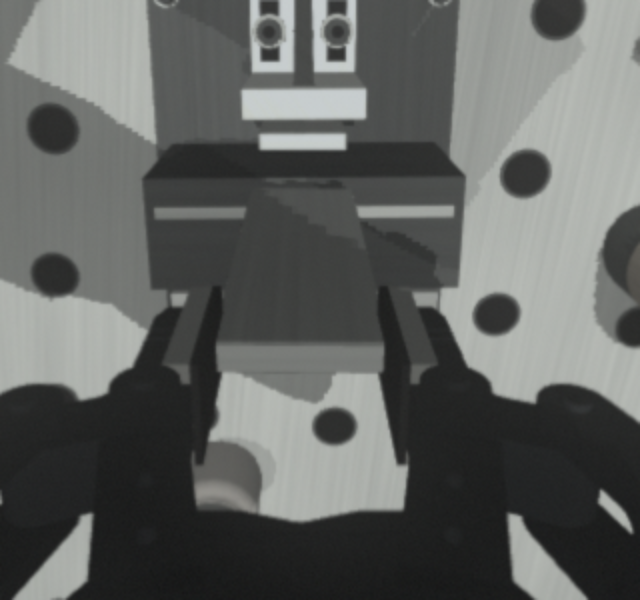

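Short packer top at (303,141), section top below; the held long packer is square to it. Checking its tilt from its visible face.

```bash
python3 - <<'E'
from h import *
c=cap("wrist"); P=cloud(c)[195:268,285:335].reshape(-1,3); v=P[:,:2]@EJ.T
m=(P[:,2]>.16)&(P[:,2]<.27)&(abs(v[:,1]+.226)<.02); v=v[m];z=P[m][:,2]
print(m.sum(),np.polyfit(z-.1541,v[:,1],1), z.min(), z.max(), env.state()["tool_pos"]@np.array([EJ[1,0],EJ[1,1],0]))
E
```

```text
3490 [-0.00057786 -0.22601635] 0.16014507216779014 0.2699875824831844 -0.22844739080352297
```

Call:
move_arm(motion=[[0.02,0,0.0004,0.03,0,0,0],[0.02,0,0,0.03,0,0,0],[0.02,0,0,0.025,0,0,0],[0.02,0,0,0.025,0,0,0],[0.02,0,0,0.02,0,0,0],[0.02,0,0,0.006,0,0,0],[0.02,0,0,0,0,0,0]])

```text
time_s: 13.78
tool_pos: [0.5047, -0.1797, 0.124]
eef_rot: [0.0, 0.671, 0.741, 0.0]
wrist_force: [-0.1, -0.1, -2.7]
finger_gap: 0.0372
```

Call:
move_arm(motion=[[0.02,0,0,0.0045,0,0,0],[0.02,0,0,0.0008,0,0,0],[0.02,0.002,0,0,0,0,0],[0.02,0.002,0,0,0,0,0],[0.02,0.001,0,0,0,0,0],[0.02,0,0,0,0,0,0]])

```text
time_s: 14.52
tool_pos: [0.5039, -0.1752, 0.1186]
eef_rot: [0.0, 0.672, 0.741, 0.0]
wrist_force: [-1.2, -0.6, -4.0]
finger_gap: 0.0372
```

Call:
move_arm(motion=[[0.02,0.001,0,0,0,0,0],[0.02,0.001,0,0,0,0,0],[0.02,0.001,0,0,0,0,0],[0.02,0,0,0,0,0,0]])

```text
time_s: 15.02
tool_pos: [0.5037, -0.1722, 0.1185]
eef_rot: [0.0, 0.672, 0.741, 0.0]
wrist_force: [1.1, -0.1, -3.3]
finger_gap: 0.0371
```

Call:
move_arm(motion=[[0.02,0.001,0,0,0,0,0],[0.02,0.001,0,0,0,0,0],[0.02,0,0,0,0,0,0]])

```text
time_s: 15.4
tool_pos: [0.5036, -0.1707, 0.1187]
eef_rot: [0.001, 0.671, 0.741, -0.0]
wrist_force: [0.3, -5.1, -3.0]
finger_gap: 0.0372
```

Call:
move_arm(motion=[[0.02,0.001,0,0,0,0,0],[0.02,0.001,0,0,0,0,0],[0.02,0,0,0,0,0,0]])

```text
time_s: 15.78
tool_pos: [0.5037, -0.1693, 0.1189]
eef_rot: [0.001, 0.671, 0.741, -0.0]
wrist_force: [-1.0, -8.6, -1.3]
finger_gap: 0.0372
```

Call:
move_arm(motion=[[0.02,-0.001,0,0.001,0,0,0],[0.02,0,0,0.0005,0,0,0],[0.045,0,0,0,0,0,0],[0.055,0,0,0,0,0,0],[0.06,0,0,-0.015,0,0,0],[0.06,0,0,-0.04,0,0,0],[0.06,0,0,-0.05,0,0,0],[0.06,0,0,-0.02,0,0,0],[0.06,0,0,0,0,0,0]])

```text
time_s: 16.9
tool_pos: [0.5037, -0.1693, 0.2441]
eef_rot: [0.002, 0.672, 0.741, 0.001]
wrist_force: [-0.2, 0.3, 0.2]
finger_gap: 0.0605
```

```bash
python3 - <<'E'
from h import *
c=cap("wrist"); cv2.imwrite("pics/j5.png",cv2.resize(c["frame"][80:380,160:480,::-1],(640,600)))
jig(c,[("short",.112,-.24,-.19),("long",.132,-.24,-.19),("sec",.092,-.298,-.232),("stop",.092,-.211,-.18)])
rel(.5058,.2385,.2,96.7)
E
```

```text
short 538 [ 0.4635 -0.2345] [ 0.5034 -0.2132] p2/98 [-0.2339 -0.2134]
long 317 [ 0.4635 -0.24  ] [ 0.5028 -0.2346] p2/98 [-0.2399 -0.2348]
sec 7924 [ 0.403 -0.298] [ 0.5643 -0.232 ] p2/98 [-0.2967 -0.2399]
stop 1048 [ 0.4534 -0.2105] [ 0.5134 -0.1956] p2/98 [-0.2101 -0.196 ]
t 16.95 pos [ 0.5032 -0.1691  0.2426] yaw 95.63 tilt [ 1.2e-03 -5.0e-04 -1.0e+00] shift tool [0.4054 0.0425 0.0424] gap 0.0595 F [-0.1  0.2 -0. ] turnz -0.0187
```

View pics/j5.png

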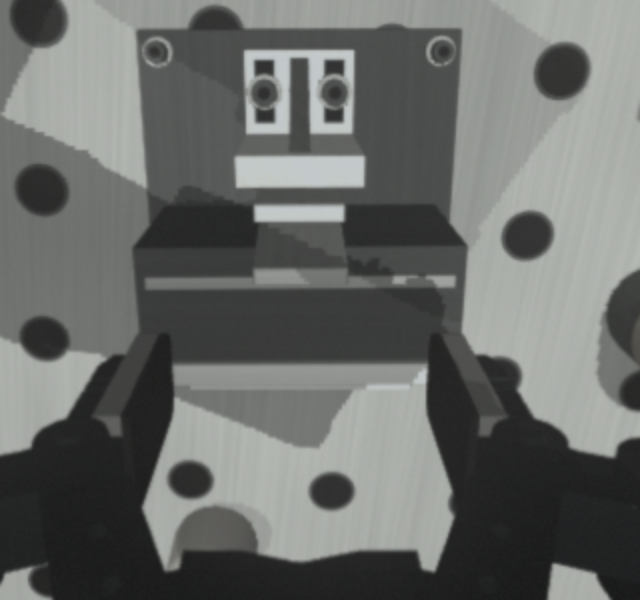

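The long packer (300,245) has toppled back onto the section's edge, about 7°; evidently the short one was pushed too high, tipped and sprang back. With an upright tool I can regrip it leaning, so its foot leads, push the feet home low, then stand it upright.

Call:
move_arm(motion=[[0.06,-0.0185,-0.0006,0.03,0,0,0],[0.06,0,0,0.04,0,0,0],[0.06,0,0,0.035,0,0,0],[0.06,0,0,0.02,0,0,0],[0.03,0,0,0,0,0,0],[0.02,0,0,0,0,0,0],[0.02,0,0,0,0,0,0]], newtons=90)

```text
time_s: 17.82
tool_pos: [0.5045, -0.1876, 0.1175]
eef_rot: [0.0, 0.672, 0.741, 0.0]
wrist_force: [-1.1, 1.5, -3.2]
finger_gap: 0.0369
```

```bash
cat >> h.py <<'E'
def face(c,z0,z1,l=-.26,h=-.205,u0=.468,u1=.498):
    # long packer +y face above short top / any: v versus z
    P=cloud(c).reshape(-1,3); v=P[:,:2]@EJ.T
    m=(P[:,2]>z0)&(P[:,2]<z1)&(v[:,1]>l)&(v[:,1]<h)&(v[:,0]>u0)&(v[:,0]<u1)
    z=P[m][:,2];v=v[m][:,1]
    for a in np.arange(z0,z1,.003):
        k=(z>=a)&(z<a+.003); print(round(a,3),k.sum(),np.percentile(v[k],[5,50,95]).round(4) if k.sum()>4 else "")
E
python3 - <<'E'
from h import *
rel(.5042,-.1802,.1185,95.7); p=env.state()["tool_pos"]; print(EJ@p[:2])
face(cap("wrist"),.108,.14)
E
```

```text
t 17.82 pos [ 0.5045 -0.1876  0.1175] yaw 95.62 tilt [ 4.e-04 -0.e+00 -1.e+00] shift tool [ 0.0074  0.0004 -0.001 ] gap 0.0369 F [-1.1  1.5 -3.2] turnz -0.0013
[ 0.48341099 -0.23676238]
0.108 320 [-0.2337 -0.2329 -0.216 ]
0.111 1146 [-0.2338 -0.2207 -0.2164]
0.114 213 [-0.2345 -0.2339 -0.2334]
0.117 209 [-0.2348 -0.2343 -0.2336]
0.12 231 [-0.2352 -0.2345 -0.234 ]
0.123 238 [-0.2354 -0.2348 -0.2342]
0.126 250 [-0.2357 -0.2351 -0.2345]
0.129 273 [-0.2361 -0.2354 -0.2348]
0.132 1121 [-0.2428 -0.2387 -0.2354]
0.135 12 [-0.241  -0.2371 -0.2362]
0.138 0
```

Call:
move_arm(motion=[[0.02,0.001,0,-0.0005,0,0,0],[0.02,0.001,0,0,0,0,0],[0.02,0.001,0,0,0,0,0],[0.02,0.001,0,0,0,0,0],[0.02,0,0,0,0,0,0]])

```text
time_s: 18.5
tool_pos: [0.5042, -0.1837, 0.1175]
eef_rot: [0.0, 0.672, 0.741, 0.0]
wrist_force: [-0.1, -0.9, -3.7]
finger_gap: 0.0372
```

Call:
move_arm(motion=[[0.02,0.001,0,0,0,0,0],[0.02,0.001,0,0,0,0,0],[0.02,0,0,0,0,0,0]])

```text
time_s: 18.88
tool_pos: [0.5039, -0.1817, 0.1175]
eef_rot: [-0.0, 0.672, 0.741, 0.0]
wrist_force: [-0.1, -1.3, -2.4]
finger_gap: 0.0367
```

```bash
python3 - <<'E'
from h import *
p=env.state()["tool_pos"]; print(EJ@p[:2])
c=cap("wrist"); face(c,.110,.132); jig(c,[("stop",.092,-.211,-.18),("shorttop",.112,-.225,-.19)])
E
```

```text
[ 0.48339948 -0.23082345]
0.11 1095 [-0.2281 -0.2166 -0.2123]
0.113 292 [-0.2286 -0.2279 -0.2137]
0.116 203 [-0.229  -0.2284 -0.2278]
0.119 221 [-0.2293 -0.2287 -0.228 ]
0.122 223 [-0.2295 -0.2288 -0.2283]
0.125 230 [-0.2298 -0.2291 -0.2285]
0.128 258 [-0.23   -0.2293 -0.2287]
0.131 85 [-0.2302 -0.2294 -0.2289]
stop 3068 [ 0.4535 -0.211 ] [ 0.5134 -0.1954] p2/98 [-0.2104 -0.1958]
shorttop 1379 [ 0.4627 -0.2207] [ 0.5027 -0.2117] p2/98 [-0.2201 -0.2121]
```

Call:
move_arm(motion=[[0.02,0.001,0,0,0,0,0],[0.02,0.001,0,0,0,0,0],[0.02,0,0,0,0,0,0]])

```text
time_s: 19.3
tool_pos: [0.5038, -0.1797, 0.1175]
eef_rot: [0.0, 0.672, 0.741, 0.0]
wrist_force: [0.3, -0.8, -3.2]
finger_gap: 0.0368
```

Call:
move_arm(motion=[[0.02,0.001,0,0,0,0,0],[0.02,0.0005,0,0,0,0,0],[0.02,0,0,0,0,0,0]])

```text
time_s: 19.68
tool_pos: [0.5037, -0.1783, 0.1175]
eef_rot: [0.0, 0.672, 0.741, 0.0]
wrist_force: [-0.9, -1.4, -2.9]
finger_gap: 0.037
```

```bash
python3 - <<'E'
from h import *
p=env.state()["tool_pos"]; print(EJ@p[:2])
c=cap("wrist"); face(c,.113,.132); jig(c,[("stop",.092,-.211,-.18),("shorttop",.112,-.225,-.19)])
E
```

```text
[ 0.48345033 -0.22744926]
0.113 316 [-0.2255 -0.2247 -0.2119]
0.116 196 [-0.2258 -0.2252 -0.2246]
0.119 219 [-0.226  -0.2253 -0.2249]
0.122 205 [-0.2261 -0.2256 -0.225 ]
0.125 251 [-0.2263 -0.2257 -0.2252]
0.128 240 [-0.2265 -0.2259 -0.2253]
0.131 92 [-0.2267 -0.2261 -0.2255]
stop 3140 [ 0.4534 -0.211 ] [ 0.5135 -0.1954] p2/98 [-0.2108 -0.1957]
shorttop 1660 [ 0.4624 -0.225 ] [ 0.503 -0.21 ] p2/98 [-0.2249 -0.2106]
```

Call:
move_arm(motion=[[0.02,0.001,0,0,0,0,0],[0.02,0.001,0,0,0,0,0],[0.02,0,0,0,0,0,0]])

```text
time_s: 20.1
tool_pos: [0.5035, -0.1763, 0.1176]
eef_rot: [0.0, 0.672, 0.741, 0.0]
wrist_force: [0.5, -1.3, -2.8]
finger_gap: 0.037
```

Call:
move_arm(motion=[[0.02,0.001,0,0,0,0,0],[0.02,0.001,0,0,0,0,0],[0.02,0,0,0,0,0,0]])

```text
time_s: 20.48
tool_pos: [0.5033, -0.1743, 0.1176]
eef_rot: [0.0, 0.672, 0.741, 0.0]
wrist_force: [-0.5, -1.7, -3.2]
finger_gap: 0.0366
```

```bash
python3 - <<'E'
from h import *
p=env.state()["tool_pos"]; print(EJ@p[:2])
c=cap("wrist"); face(c,.116,.132); jig(c,[("shorttop",.112,-.22,-.19)])
E
```

```text
[ 0.48348189 -0.22342264]
0.116 185 [-0.222  -0.2215 -0.2209]
0.119 209 [-0.222  -0.2215 -0.2209]
0.122 212 [-0.2221 -0.2216 -0.2211]
0.125 216 [-0.2222 -0.2217 -0.2211]
0.128 237 [-0.2223 -0.2218 -0.2212]
0.131 80 [-0.2225 -0.2218 -0.2213]
shorttop 1342 [ 0.4628 -0.2192] [ 0.5026 -0.2101] p2/98 [-0.2187 -0.2105]
```

The short packer is home on the stop and the long one rotates upright in the grip. Push to upright.

Call:
move_arm(motion=[[0.02,0.001,0,0,0,0,0],[0.02,0.001,0,0,0,0,0],[0.02,0,0,0,0,0,0]])

```text
time_s: 20.9
tool_pos: [0.5031, -0.1723, 0.1176]
eef_rot: [0.0, 0.672, 0.741, 0.0]
wrist_force: [0.4, -3.7, -2.0]
finger_gap: 0.037
```

Call:
move_arm(motion=[[0.02,0.001,0,0,0,0,0],[0.02,0.0005,0,0,0,0,0],[0.02,0,0,0,0,0,0]])

```text
time_s: 21.28
tool_pos: [0.503, -0.1713, 0.1176]
eef_rot: [0.0, 0.672, 0.741, -0.0]
wrist_force: [-0.6, -8.5, -2.5]
finger_gap: 0.037
```

```bash
python3 - <<'E'
from h import *
p=env.state()["tool_pos"]; print(EJ@p[:2])
c=cap("wrist"); face(c,.116,.132); jig(c,[("shorttop",.112,-.22,-.19)])
E
```

```text
[ 0.48351894 -0.2204515 ]
0.116 176 [-0.2193 -0.2188 -0.2183]
0.119 179 [-0.2193 -0.2187 -0.2183]
0.122 219 [-0.2193 -0.2188 -0.2182]
0.125 204 [-0.2193 -0.2188 -0.2183]
0.128 210 [-0.2193 -0.2188 -0.2183]
0.131 92 [-0.2196 -0.2187 -0.2183]
shorttop 1557 [ 0.4624 -0.2195] [ 0.5027 -0.2101] p2/98 [-0.2191 -0.2104]
```

Call:
move_arm(motion=[[0.02,-0.0005,0,0.001,0,0,0],[0.02,0,0,0.001,0,0,0],[0.02,0,0,0,0,0,0]])

```text
time_s: 21.7
tool_pos: [0.5034, -0.1715, 0.1163]
eef_rot: [0.001, 0.672, 0.741, 0.0]
wrist_force: [-1.4, -3.7, 6.7]
finger_gap: 0.0368
```

On the base now (+6.7 N). Release gently and back away.

Call:
move_arm(motion=[[0.02,-0.0004,0,-0.0007,0,0,0],[0.042,0,0,0,0,0,0],[0.05,0,0,0,0,0,0],[0.055,0,0,0,0,0,0],[0.06,0,0,-0.015,0,0,0],[0.06,0,0,-0.04,0,0,0],[0.06,0,0,-0.05,0,0,0],[0.06,0,0,0,0,0,0]])

```text
time_s: 22.7
tool_pos: [0.5041, -0.1721, 0.2254]
eef_rot: [0.003, 0.672, 0.741, 0.001]
wrist_force: [0.0, 0.1, -1.2]
finger_gap: 0.0603
```

```bash
python3 - <<'E'
from h import *
c=cap("wrist"); face(c,.116,.132); jig(c,[("shorttop",.112,-.22,-.19),("sec",.092,-.298,-.229)])
rel(.5058,.2385,.108,96.7)
E
```

```text
0.116 41 [-0.2191 -0.2188 -0.2186]
0.119 39 [-0.2191 -0.2188 -0.2186]
0.122 48 [-0.2191 -0.2188 -0.2185]
0.125 47 [-0.2192 -0.2189 -0.2186]
0.128 56 [-0.2228 -0.219  -0.2185]
0.131 103 [-0.2256 -0.2222 -0.219 ]
shorttop 566 [ 0.4628 -0.2193] [ 0.5035 -0.2104] p2/98 [-0.219  -0.2107]
sec 9505 [ 0.403 -0.298] [ 0.5641 -0.2387] p2/98 [-0.2964 -0.24  ]
t 22.75 pos [ 0.5033 -0.1718  0.2233] yaw 95.62 tilt [ 0.0034 -0.0016 -1.    ] shift tool [0.4083 0.0423 0.1147] gap 0.0601 F [-0.5 -0.3 -0.5] turnz -0.0188
```

Call:
move_arm(motion=[[0.055,0.051,0.0053,0,0,0,0],[0.055,0.051,0.0053,0,0,0,0],[0.055,0.051,0.0053,0,0,0,0],[0.055,0.051,0.0053,0,0,0,0],[0.055,0.051,0.0053,0,0,0,0],[0.055,0.051,0.0053,0,0,0,0],[0.055,0.051,0.0053,0,0,0,0],[0.055,0.051,0.0053,0,0,0,-0.0188],[0.055,0,0,0,0,0,0],[0.055,0,0,0,0,0,0]])

```text
time_s: 24.0
tool_pos: [0.5047, 0.2382, 0.2204]
eef_rot: [-0.0, 0.664, 0.747, -0.001]
wrist_force: [-0.6, -0.3, 1.5]
finger_gap: 0.0551
```

```bash
python3 - <<'E'
from h import *
rel(.5058,.2385,.108,96.7)
c=cap("wrist"); P=cloud(c).reshape(-1,3)
q=P[(abs(P[:,2]-.15)<.003)&(abs(P[:,0]-.506)<.018)&(P[:,1]>.22)&(P[:,1]<.256)]
print(len(q),cv2.minAreaRect((q[:,:2]*1000).astype(np.float32)), "slope xy of top",np.linalg.lstsq(np.c_[q[:,:2],np.ones(len(q))],q[:,2],rcond=None)[0])
E
```

```text
t 24.0 pos [0.5047 0.2382 0.2204] yaw 96.73 tilt [-1.6e-03 -7.0e-04 -1.0e+00] shift tool [0.0002 0.0013 0.1124] gap 0.0551 F [-0.6 -0.3  1.5] turnz 0.0005
1160 ((505.6527404785156, 237.59414672851562), (29.649982452392578, 19.99107551574707), 6.348270893096924) slope xy of top [ 0.00224164 -0.01164235  0.15145679]
```

Call:
move_arm(motion=[[0.055,0.0,0.0012,0.03,0,0,0],[0.055,0,0,0.04,0,0,0],[0.055,0,0,0.03,0,0,0],[0.055,0,0,0.012,0,0,0],[0.025,0,0,0,0,0,0],[0.01,0,0,0,0,0,0],[0.01,0,0,0,0,0,0],[0.01,0,0,0,0,0,0]], newtons=110)

```text
time_s: 25.05
tool_pos: [0.5068, 0.2387, 0.1101]
eef_rot: [0.001, 0.665, 0.747, 0.001]
wrist_force: [0.1, -1.9, 5.5]
finger_gap: 0.0287
```

Call:
move_arm(motion=[[0.01,0,0,-0.03,0,0,0],[0.01,0,0,-0.05,0,0,0],[0.01,0,0,-0.06,0,0,0],[0.01,0,0,-0.03,0,0,0],[0.01,0,0,0,0,0,0],[0.01,0,0,0,0,0,0]])

```text
time_s: 25.8
tool_pos: [0.5057, 0.2384, 0.2774]
eef_rot: [-0.001, 0.665, 0.747, -0.001]
wrist_force: [-1.0, 0.6, -6.3]
finger_gap: 0.0286
```

```bash
python3 - <<'E'
from h import *
x,y=EJ.T@np.array([.4834,-.2305]); print(x,y)
rel(x,y,.27,95.7)
E
```

```text
0.5039030648351656 -0.18134914184998757
t 25.8 pos [0.5057 0.2384 0.2774] yaw 96.7 tilt [-2.5e-03 -9.0e-04 -1.0e+00] shift tool [-0.4167 -0.0507  0.0078] gap 0.0286 F [-1.   0.6 -6.3] turnz 0.0175
```

Call:
move_arm(motion=[[0.01,-0.053,-0.0063,0,0,0,0],[0.01,-0.053,-0.0063,0,0,0,0],[0.01,-0.053,-0.0063,0,0,0,0],[0.01,-0.053,-0.0063,0,0,0,0],[0.01,-0.053,-0.0063,0,0,0,0],[0.01,-0.053,-0.0063,0,0,0,0],[0.01,-0.053,-0.0063,0,0,0,0],[0.01,-0.0527,-0.0066,0,0,0,0.0175],[0.01,0,0,0,0,0,0],[0.01,0,0,0,0,0,0]])

```text
time_s: 27.05
tool_pos: [0.5049, -0.1878, 0.2775]
eef_rot: [-0.002, 0.671, 0.741, -0.0]
wrist_force: [-0.6, 0.8, -4.6]
finger_gap: 0.029
```

```bash
cat > w.py <<'E'
from h import *
def wf(z0,dz=.02):
    c=cap("wrist"); p=env.state()["tool_pos"]; print("tool",EJ@p[:2],p[2])
    P=cloud(c).reshape(-1,3); v=P[:,:2]@EJ.T; m=(P[:,2]>z0)&(P[:,2]<p[2]+.035)&(abs(v[:,0]-.4835)<.011)&(abs(v[:,1]-(EJ@p[:2])[1])<.025)
    z=P[m][:,2];v=v[m][:,1]
    for a in np.arange(z0,p[2]+.03,dz):
        k=(z>=a)&(z<a+dz); print(round(a,3),k.sum(),np.median(v[k]).round(4) if k.sum()>4 else "")
    return c
E
python3 - <<'E'
from w import *
c=wf(.18); cv2.imwrite("pics/w1.png",cv2.resize(c["frame"][80:380,160:480,::-1],(640,600)))
jig(c,[("shorttop",.112,-.22,-.19),("long",.132,-.235,-.21),("sec",.092,-.298,-.229)])
rel(.5,-.18,.27,95.7)
E
```

```text
tool [ 0.48402969 -0.23656728] 0.2779734554583859
0.18 237 -0.2273
0.2 294 -0.2274
0.22 387 -0.2275
0.24 521 -0.2276
0.26 727 -0.2278
0.28 1047 -0.2279
0.3 969 -0.228
shorttop 417 [ 0.4631 -0.2192] [ 0.5031 -0.2106] p2/98 [-0.2191 -0.2108]
long 410 [ 0.4642 -0.2269] [ 0.5039 -0.2185] p2/98 [-0.2266 -0.2188]
sec 5995 [ 0.4029 -0.298 ] [ 0.5641 -0.2389] p2/98 [-0.2965 -0.2397]
t 27.1 pos [ 0.5051 -0.1873  0.278 ] yaw 95.72 tilt [-0.002   0.0013 -1.    ] shift tool [ 0.0078 -0.0044  0.008 ] gap 0.0288 F [ 0.5  0.4 -5.6] turnz 0.0003
```

View pics/w1.png

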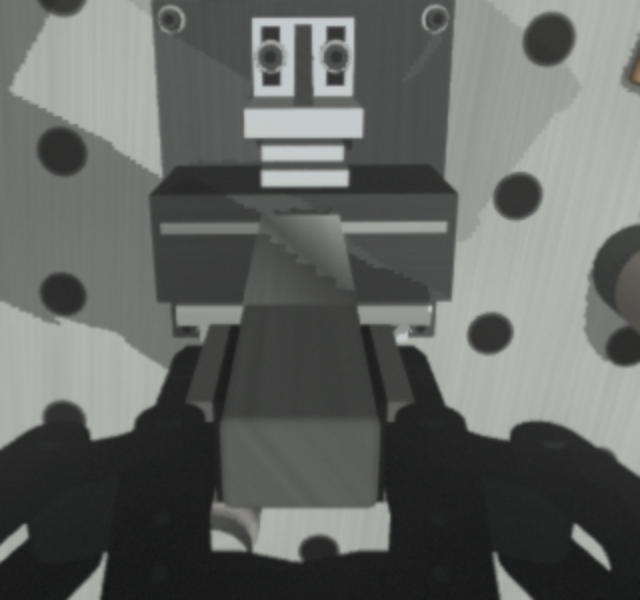

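Wedge (300,300) hangs plumb with flat side toward packers, clear of long packer top (305,178). Lower it.

Call:
move_arm(motion=[[0.01,-0.001,0,0,0,0,0],[0.01,0,0,0.03,0,0,0],[0.01,0,0,0.03,0,0,0],[0.01,0,0,0.03,0,0,0],[0.01,0,0,0.02,0,0,0],[0.01,0,0,0.008,0,0,0],[0.01,0,0,0,0,0,0],[0.01,0,0,0,0,0,0]])

```text
time_s: 28.1
tool_pos: [0.506, -0.1891, 0.1621]
eef_rot: [0.001, 0.671, 0.741, 0.0]
wrist_force: [0.7, 0.4, -4.1]
finger_gap: 0.029
```

```bash
python3 - <<'E'
from w import *
c=wf(.135,.01); jig(c,[("shorttop",.112,-.22,-.19),("long",.132,-.2275,-.21)])
E
```

```text
tool [ 0.48463267 -0.23844769] 0.16207789754411442
0.135 284 -0.2291
0.145 338 -0.2292
0.155 396 -0.2292
0.165 475 -0.2293
0.175 597 -0.2292
0.185 718 -0.2293
shorttop 1000 [ 0.4631 -0.2193] [ 0.5035 -0.2105] p2/98 [-0.2191 -0.2107]
long 1013 [ 0.4642 -0.2266] [ 0.5038 -0.2185] p2/98 [-0.226  -0.2187]
```

In the gap, 2 mm off the packing. Close onto the packing, then push down in steps.

Call:
move_arm(motion=[[0.01,0.0018,0,0,0,0,0],[0.01,0,0,0.005,0,0,0],[0.01,0,0,0.005,0,0,0],[0.01,0,0,0.003,0,0,0],[0.01,0,0,0,0,0,0]], newtons=120)

```text
time_s: 28.78
tool_pos: [0.5053, -0.1873, 0.1479]
eef_rot: [-0.0, 0.671, 0.741, -0.0]
wrist_force: [-0.5, -0.3, -5.1]
finger_gap: 0.0288
```

Call:
move_arm(motion=[[0.01,0,0,0.002,0,0,0],[0.01,0,0,0.002,0,0,0],[0.01,0,0,0.002,0,0,0],[0.01,0,0,0,0,0,0]])

```text
time_s: 29.28
tool_pos: [0.5054, -0.1872, 0.1421]
eef_rot: [-0.0, 0.671, 0.741, 0.0]
wrist_force: [-0.6, 1.1, -4.8]
finger_gap: 0.0285
```

Call:
move_arm(motion=[[0.01,0,0,0.002,0,0,0],[0.01,0,0,0.001,0,0,0],[0.01,0,0,0.001,0,0,0],[0.01,0,0,0,0,0,0]])

```text
time_s: 29.78
tool_pos: [0.5053, -0.1872, 0.1381]
eef_rot: [-0.0, 0.671, 0.741, 0.0]
wrist_force: [-0.1, 2.4, -5.1]
finger_gap: 0.0288
```

```bash
python3 - <<'E'
from w import *
c=wf(.135,.01); jig(c,[("shorttop",.112,-.22,-.19),("long",.132,-.2275,-.21),("sec",.092,-.298,-.229),("back",.092,-.33,-.303)])
E
```

```text
tool [ 0.48425891 -0.23651434] 0.13809650846322913
0.135 430 -0.2273
0.145 521 -0.2273
0.155 630 -0.2274
0.165 626 -0.2274
shorttop 1275 [ 0.4631 -0.2195] [ 0.5036 -0.2103] p2/98 [-0.2191 -0.2106]
long 1543 [ 0.4641 -0.2275] [ 0.5038 -0.218 ] p2/98 [-0.2274 -0.2185]
sec 8414 [ 0.4029 -0.2918] [ 0.5646 -0.2398] p2/98 [-0.286  -0.2406]
```

The section has begun sliding home (about 1 mm, Fy +2.4 N). My fingers would meet the long packer's top before the bite, so I regrip the wedge 14 mm higher.

Call:
move_arm(motion=[[0.01,0,0,0.002,0,0,0],[0.01,0,0,0,0,0,0],[0.035,0,0,0,0,0,0],[0.036,0,0,0,0,0,0],[0.036,0,0,-0.008,0,0,0],[0.036,0,0,-0.007,0,0,0],[0.01,0,0,0,0,0,0],[0.01,0,0,0,0,0,0],[0.01,0,0,0,0,0,0],[0.01,0,0,0,0,0,0]], newtons=120)

```text
time_s: 31.08
tool_pos: [0.5059, -0.1875, 0.1525]
eef_rot: [0.001, 0.671, 0.741, 0.0]
wrist_force: [-1.6, 1.7, 10.2]
finger_gap: 0.0274
```

```bash
python3 - <<'E'
from w import *
c=wf(.135,.01); jig(c,[("shorttop",.112,-.22,-.19),("long",.132,-.2275,-.21),("wtop",.176,-.26,-.21),("sec",.092,-.298,-.229)])
P=cloud(c).reshape(-1,3); v=P[:,:2]@EJ.T; m=(abs(v[:,0]-.4835)<.012)&(abs(v[:,1]+.237)<.007)&(P[:,2]>.15)&(P[:,2]<.2); print("wedge top z",np.median(P[m][:,2]),m.sum()); rel(0,0)
E
```

```text
tool [ 0.48474984 -0.23685825] 0.15251061002210864
0.135 324 -0.2265
0.145 380 -0.2265
0.155 466 -0.2264
0.165 2102 -0.2347
0.175 0 
shorttop 1084 [ 0.4629 -0.2192] [ 0.5037 -0.2101] p2/98 [-0.2189 -0.2105]
long 1294 [ 0.4641 -0.2274] [ 0.5039 -0.2179] p2/98 [-0.2268 -0.2184]
wtop 595 [ 0.4559 -0.2472] [ 0.5106 -0.224 ] p2/98 [-0.2455 -0.2246]
sec 9002 [ 0.4027 -0.298 ] [ 0.5643 -0.2411] p2/98 [-0.2963 -0.2418]
wedge top z 0.1686086454323017 1522
t 31.12 pos [ 0.5059 -0.1875  0.1525] yaw 95.7 tilt [ 0.0021 -0.0011 -1.    ] shift tool [ 0.2369 -0.4847 -0.0012] gap 0.027 F [-1.8  1.3 10.2]
```

Call:
move_arm(motion=[[0.01,0,0,0.001,0,0,0],[0.01,0,0,0.001,0,0,0],[0.01,0,0,0,0,0,0],[0.01,0,0,0,0,0,0]])

```text
time_s: 31.62
tool_pos: [0.5061, -0.1875, 0.152]
eef_rot: [0.002, 0.671, 0.741, 0.0]
wrist_force: [-5.2, 3.7, 27.9]
finger_gap: 0.0267
```

Bite: 28 N with 0.5 mm travel. Verify before handing in.

```bash
python3 - <<'E'
from w import *
c=wf(.135,.01); cv2.imwrite("pics/f.png",cv2.resize(c["frame"][80:380,160:480,::-1],(640,600)))
jig(c,[("shorttop",.112,-.22,-.19),("long",.132,-.2275,-.21),("sec",.092,-.298,-.229),("stop",.092,-.2095,-.18)])
P=cloud(c).reshape(-1,3); v=P[:,:2]@EJ.T; m=(abs(v[:,0]-.4835)<.012)&(abs(v[:,1]+.237)<.007)&(P[:,2]>.15)&(P[:,2]<.2); print("wedge top z",np.median(P[m][:,2]))
c=cap("scene"); P=cloud(c).reshape(-1,3); v=P[:,:2]@EJ.T; m=(abs(P[:,2]-.092)<.003)&(v[:,0]>.41)&(v[:,0]<.45)&(v[:,1]<-.23)&(v[:,1]>-.33)
h,b=np.histogram(v[m][:,1],np.arange(-.322,-.23,.001)); print("scene top histogram",dict(zip((b*1000).round().astype(int).tolist(),h.tolist())))
rel(0,0)
E
```

```text
tool [ 0.48497418 -0.23689449] 0.1519634171214767
0.135 328 -0.2265
0.145 391 -0.2265
0.155 476 -0.2264
0.165 2063 -0.2348
0.175 0 
shorttop 1088 [ 0.4633 -0.2191] [ 0.5037 -0.2102] p2/98 [-0.2188 -0.2105]
long 1290 [ 0.4639 -0.2275] [ 0.504  -0.2181] p2/98 [-0.2269 -0.2183]
sec 9046 [ 0.4028 -0.298 ] [ 0.5641 -0.241 ] p2/98 [-0.2964 -0.2418]
stop 2088 [ 0.4535 -0.2095] [ 0.5133 -0.1956] p2/98 [-0.2092 -0.1958]
wedge top z 0.1680939170319451
scene top histogram {-322: 0, -321: 0, -320: 0, -319: 0, -318: 0, -317: 0, -316: 2, -315: 3, -314: 3, -313: 2, -312: 3, -311: 3, -310: 3, -309: 5, -308: 3, -307: 3, -306: 4, -305: 2, -304: 4, -303: 3, -302: 0, -301: 6, -300: 3, -299: 5, -298: 2, -297: 5, -296: 3, -295: 6, -294: 2, -293: 6, -292: 3, -291: 5, -290: 2, -289: 7, -288: 3, -287: 4, -286: 3, -285: 4, -284: 5, -283: 1, -282: 3, -281: 3, -280: 4, -279: 4, -278: 4, -277: 6, -276: 3, -275: 3, -274: 5, -273: 1, -272: 5, -271: 3, -270: 5, -269: 3, -268: 2, -267: 3, -266: 3, -265: 3, -264: 5, -263: 5, -262: 3, -261: 3, -260: 5, -259: 3, -258: 5, -257: 4, -256: 6, -255: 3, -254: 3, -253: 2, -252: 7, -251: 6, -250: 3, -249: 4, -248: 4, -247: 3, -246: 5, -245: 5, -244: 1, -243: 2, -242: 0, -241: 0, -240: 0, -239: 0, -238: 0, -237: 0, -236: 0, -235: 0, -234: 0, -233: 0, -232: 0}
t 31.73 pos [ 0.5061 -0.1875  0.152 ] yaw 95.71 tilt [ 0.0034 -0.0017 -1.    ] shift tool [ 0.237  -0.4849 -0.002 ] gap 0.0273 F [-4.6  3.8 26.7]
```

View pics/f.png

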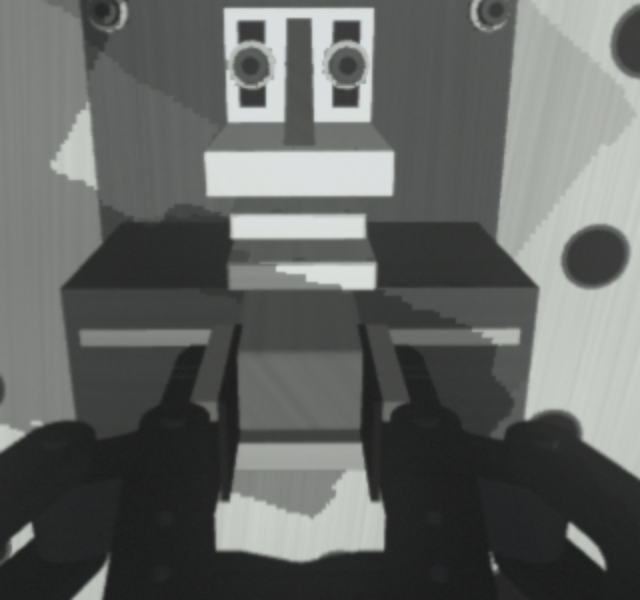

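```bash
python3 -c "
from workcell import env
print(env.sign_off())"
```

```text
the job is handed in; nothing more can be done
None
```

I packed the gap with both packers, short one first and then long, and pushed the wedge home. I handed the job in at about 32 s, still gripping the wedge at 120 N.

**Last checks:**
- **Packing:** both packers stand upright, side by side at the thrust stop.
- **Wedge:** its flat side is plumb against the packing. It bit at about 27 N measured push, after only about 0.5 mm of travel. The point is about 16 mm above the jig base, so it takes up a rest of about 15.8 mm.
- **Section:** the wedge slid it about 2.5 mm towards the back stop, and its far side now reads within about 1 mm of the stop face. I did not see that contact directly; I infer it from the measured edges and the bite force.
- **Nothing else touched:** no move went near the other things on the bench, and no unexpected contact forces showed. I did not re-image the bystanders at the end.

**What went wrong on the way:**
- On first release the long packer leaned back onto the section, because the short one stood about 4 mm off the stop. I regripped the long one, pushed both feet home low down and stood it upright.
- I also regripped the wedge higher partway down, so the fingers would clear the long packer's top.

**Disagreement:** the camera readings of the final gap differ from the wedge's thickness there by about 1 mm, which is within the stated calibration. An early reading from the scene camera put the thrust stop about 4 mm off; I went by the wrist camera.

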